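Fill the gap in the jar crate

TASK

One place in the yellow three-place crate is empty. From the three red-lidded jars standing loose on the counter, pick the one that is the same size as the two jars already in the crate and set it down upright in the empty place without dropping it. Leave the other two loose jars standing where they are.

Things in the scene. Friction and masses are not known exactly. Their poses are not given: they have to be found in the camera images.
- jar_match: The medium loose jar, matching the jars in the crate: clear straight-sided cylinder 56 mm in diameter, 82 mm high over all, brown-red filling, its top 18 mm a red lid of the same diameter; rigid, about 0.25 kg. Stands upright on the counter (z = 0). Origin: centre of its underside; z axis up. Round: its yaw means nothing.
- jar_small: A look-alike, too small: 44 mm in diameter, 62 mm high, same colours. Stands on the counter, at least 110 mm centre to centre from the other loose jars. Origin: centre of its underside.
- jar_large: A look-alike, too large: 68 mm in diameter, 104 mm high, same colours. Stands on the counter, at least 110 mm centre to centre from the other loose jars. Origin: centre of its underside.
- empty_place: White paper disc, 54 mm, marking the empty place; origin: its centre, on the crate floor, 4 mm above the counter. The fixed yellow crate is a row of three 78 mm square places, 84 mm apart along this y axis (x across the row); walls 6 mm thick, tops 36 mm above the counter. Empty: middle or either end. Jars like jar_match stand in the other two, tops at 86 mm; only 28 mm free between neighbouring jars.

How it is judged (in metres and radians):
At the end, for the whole second after the job is handed in: The medium jar stands at rest on the crate's floor in the empty place, its axis within 20 mm of the place's centre (anywhere the place allows), its underside within 8 mm of the floor, upright within 10 degrees; the small and the large jar stand upright within 30 mm of where they were (horizontal distance between jar_match and empty_place below 0.02 m and z of jar_match in the frame of empty_place between -0.006 and 0.008 m and angle between each of jar_match, jar_small, jar_large's own z axis and vertical below 0.17 rad and linear speed of jar_match below 0.03 m/s and distance of each of jar_small, jar_large from where it was at the start of the episode below 0.03 m); the robot touches nothing.
It fails at once if the small or the large jar is moved by more than 30 mm or knocked over (distance of any of jar_small, jar_large from where it was at the start of the episode above 0.03 m or angle between any of jar_small, jar_large's own z axis and vertical above 0.5 rad).
It fails at once if the medium jar falls: out of the fingers and moving faster than 0.3 m/s while its underside is more than 45 mm above the counter (height (world z) of jar_match above 0.045 m and linear speed of jar_match above 0.3 m/s and contact force between the fingers and jar_match below 0.05 N).
It also fails if it takes over 32 s, if anything falls off the work surface, if the arm or the gripper's body presses on something with over 40 N, if the wrist force passes 120 N, or if a joint passes its speed limit or range.

ROBOT

A 7-joint arm with a two-finger parallel gripper is mounted at the origin on the work surface. World frame = base frame: x ahead of the robot, y to its left, z up, the work surface at z = 0. Lengths are in mm, angles in rad, forces in N, time in s.
With the tool pointing down it reaches from about 425 to 875 mm from the base axis. Payload 4.7 kg.
Tool frame: the origin (TCP) lies at the very end of the fingers, on their centre line; the grasp point (between the pads) lies bot.hold_point_z behind it (bot.hold_point_z is the distance from the TCP to the grasp point, in mm); z points along the fingers, y is the line along which they close (so a half turn about z gives the same grasp; the last joint's range is limited). The gripper opens to 85 mm and grips with 20 to 120 N. Pads are 22 mm wide; open, the fingers measure 114 mm over their backs; the gripper's body (76 mm by 85 mm) begins 54 mm behind the grasp point. The pads swing forward as they close: fully open they stand 13 mm farther back than shut.
Start: joints at [-1.096, 0.321, -0.07, 1.45, 0.023, 1.371, -0.057], TCP at [289.061, 582.21, 231.349] pointing down, gripper open.
Joint ranges: [-2.86, 2.86], [-0.3, 2.09], [-1.38, 1.24], [0.06, 2.45], [-1.56, 4.7], [0.09, 2.05], [-2.69, 2.69]. Speed limits (rad/s): [2.57, 2.57, 3.14, 3.14, 3.14, 3.14, 3.14].

INTERFACE

Orientations are given as a 3x3 rotation matrix whose columns are the frame's x, y, z axes.
In Python, from cell import bot gives the robot as it stands. The module is installed in compiled form; this text tells all that it offers.
- The arm moves only by the tool drive_tool, never from a script. Its argument "commands" is a list of rows, each a list of 3 entries, a list of its own where there are three numbers: the finger opening in mm, from 0 to 85.4, then the shift along the world's x, y, z in mm, then the turn about the world's z in rad. In form: [[gripper, [tx, ty, tz], spin], ...]. A call has 1 to 8 rows; each row is the pose to reach, as a shift and turn from the pose commanded when the call began; what a row does not reach only later rows make up. A row lasts 1/12 s, in which the tool goes at most 41.7 mm and 7.16 degrees, less where a joint would pass 70% of its speed; a pose out of reach is approached as far as the arm can. A call with a gripper value outside its range is refused whole. The fingers move at their own pace and stop on an object; "grip_force" is the grip in N (left out, the last holds). Time passes only in rows, so rows that repeat a pose let the fingers close. It gives the time, the measured TCP pose, the force, the opening and the grip force at its end, in the units of the state.
- bot.get_obs(): the state, without advancing time (a new reading comes with each control period).
- bot.capture(name): name is "scene" or "top"; returns a dict with "image" (480x640x3 uint8, red, green, blue), "fx", "fy", "cx", "cy" (pixels), "k1" (the pictures are not rectified: a ray, as slopes to the right and down, at radius r is drawn at 1 + k1 r^2 times it, then the intrinsics apply), "pose" (4x4, takes a point from camera to world coordinates). Camera axes: x right, y up, looking along -z (the intrinsics and any distortion apply to the point x, -y, -z); pixel columns grow to the right and rows downward; lengths in mm; the calibration is good to about 2 mm. A picture is of the moment at which its call begins. There is no depth.
- bot.close_job(): hands the job in; it is judged then, once.
The state is a dict: "clock": time; "q": joint angles; "joint_vel": joint speeds; "effort": joint torques, N m; "eef_pos": TCP position; "eef_rot": TCP orientation; "force": force on the tool from outside, world axes, zero at the start; "moment": the same for the moment, N m; "finger_gap": finger opening in mm; "grip_force": force on a finger pad.
Only numpy, scipy, OpenCV 4.12 (cv2) and the standard library are available. Lean on these libraries where they do the work, as an engineer would, in place of code of your own. Each camera call takes 0.05 s, during which the arm holds its last target. There are 200 camera calls.

## Working session

There is one attempt and no reset: what is moved stays moved. The work goes in short steps, Python scripts to look and compute and a tool call to move; the robot and the scene stay as the last step left them, time stands still between calls to the robot, and variables do not carry over. Pictures are saved under pics/ and viewed, at most 10 in all, crops included, and the job is handed in when it is done.

Besides the shell and the picture viewer there is one more tool, called after "Emit:" as name(argument=value, ...) on one line, values as JSON. drive_tool: Moves the arm, as the interface text tells. Its arguments: {"type":"object","properties":{"commands":{"type":"array"},"grip_force":{"type":"number"}},"required":["commands"]}

```bash
mkdir -p pics
python3 - <<'E'
from cell import bot
import cv2,pickle
for n in("scene","top"):
    c=bot.capture(n); pickle.dump(c,open(n+".pkl","wb")); cv2.imwrite(f"pics/{n}0.png",c["image"][:,:,::-1])
    print(n,c["fx"],c["fy"],c["cx"],c["cy"],c["k1"],c["pose"].round(3).tolist())
o=bot.get_obs(); print(o,bot.hold_point_z)
E
```

```text
scene 624.0975710387607 624.0975710387607 313.6341081257231 236.31206686303423 -0.10456751675899624 [[-0.167, -0.855, 0.492, 1142.937], [0.986, -0.141, 0.09, 74.441], [-0.008, 0.5, 0.866, 1045.334], [0.0, 0.0, 0.0, 1.0]]
top 517.0927789485652 517.0927789485652 321.95937078945053 234.85812850211354 0.007241688040065063 [[-0.019, 0.979, -0.202, 359.16], [-1.0, -0.018, 0.008, -25.759], [0.004, 0.203, 0.979, 964.09], [0.0, 0.0, 0.0, 1.0]]
{'clock': 0.1, 'q': array([-1.09588916,  0.32175502, -0.07004836,  1.45154222,  0.02257767,
        1.37081693, -0.05690062]), 'joint_vel': array([ 0.00091117, -0.00209918, -0.00061046, -0.00302569, -0.00185898,
       -0.00243397, -0.00175211]), 'effort': array([ 3.11360936e-04, -4.94878757e+01, -3.83925224e-01, -3.15213418e+01,
        1.30012591e-02,  7.42740696e-03,  3.03771664e-06]), 'eef_pos': array([288.87796702, 581.74098853, 230.33401183]), 'eef_rot': array([[-8.95688572e-01,  4.44681344e-01, -6.96269350e-04],
       [ 4.44681881e-01,  8.95687165e-01, -1.58978148e-03],
       [-8.33066464e-05, -1.73356747e-03, -9.99998494e-01]]), 'force': array([0.24850222, 0.32320858, 1.23658036]), 'moment': array([-0.02925902, -0.03392522,  0.02088127]), 'grip_force': 0.0, 'finger_gap': 85.53390385372705} 18.700000000000003
```

View pics/scene0.png

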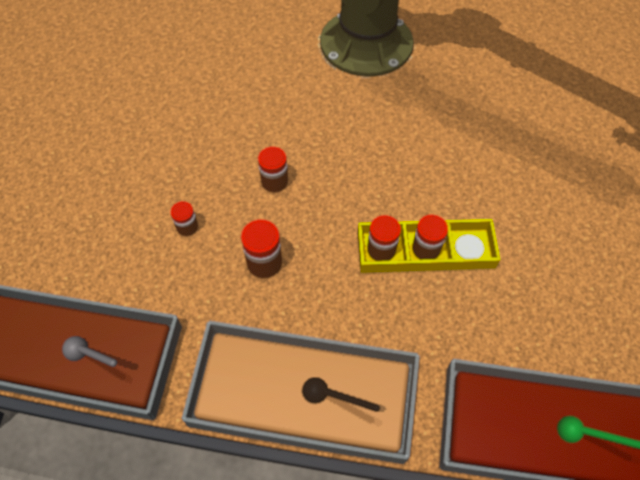

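View pics/top0.png

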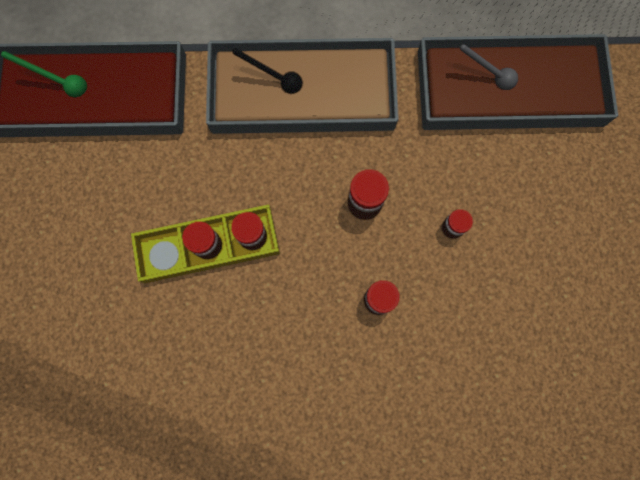

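The scene view shows the medium jar's lid at (272,160), large at (261,237), small at (182,212), and the white disc at (470,246). In the top view they are at (381,297), (369,188), (459,221) and (164,255). The empty place is the +y end of the crate.

```bash
cat > loc.py <<'E'
import numpy as np,cv2,pickle
from scipy.optimize import least_squares
def proj(c,P):
    T=np.linalg.inv(c["pose"]); p=P@T[:3,:3].T+T[:3,3]
    s=np.c_[p[:,0],-p[:,1]]/-p[:,2:]; s=s*(1+c["k1"]*(s**2).sum(1,keepdims=True))
    return s*c["fx"]+[c["cx"],c["cy"]]
def blobs(c,kind):
    im=c["image"].astype(int); r,g,b=im[...,0],im[...,1],im[...,2]
    m=((r>120)&(g<60)&(b<60)) if kind=="red" else ((im.min(2)>130)&(r-b<60))
    n,l,s,ce=cv2.connectedComponentsWithStats(m.astype(np.uint8))
    return [(s[i,4],ce[i]) for i in range(1,n) if s[i,4]>100]
def near(c,px,kind):
    return min(blobs(c,kind),key=lambda b:np.hypot(*(b[1]-px)))
a=np.linspace(0,2*np.pi,60)
def model(c,xy,R,z0,z1):
    P=np.vstack([np.c_[xy[0]+R*np.cos(a),xy[1]+R*np.sin(a),0*a+z] for z in(z0,z1)])
    h=cv2.convexHull(proj(c,P).astype(np.float32)); m=cv2.moments(h)
    return m["m00"],np.array([m["m10"],m["m01"]])/m["m00"]
def locate(views,R,z0,z1,kind="red",verb=""):
    obs=[(c,near(c,px,kind)) for c,px in views]
    f=lambda xy:np.concatenate([model(c,xy,R,z0,z1)[1]-o[1] for c,o in obs])
    s=least_squares(f,[600,0],diff_step=1e-3)
    print(verb,s.x.round(1),"res px",s.fun.round(1),"area obs/model",[(int(o[0]),int(model(c,s.x,R,z0,z1)[0])) for c,o in obs])
    return s.x
E
python3 - <<'E'
from loc import *
S=pickle.load(open("scene.pkl","rb"));T=pickle.load(open("top.pkl","rb"))
L=lambda n,s,t,R,z0,z1,k="red":locate([(S,s),(T,t)],R,z0,z1,k,n)
m=L("med",(272,160),(381,297),28,64,82)
l=L("large",(261,237),(369,188),34,86,104)
s=L("small",(182,212),(459,221),22,44,62)
a_=L("c1",(385,230),(248,229),28,68,86)
b_=L("c2",(431,229),(201,238),28,68,86)
d=L("disc",(470,246),(164,255),27,4,4.01,"white")
print(np.linalg.norm(a_-b_),np.linalg.norm(d-b_),2*b_-a_,np.arctan2(*(b_-a_)[::-1]),np.arctan2(*(d-b_)[::-1]))
print(np.linalg.norm(m-l),np.linalg.norm(m-s),np.linalg.norm(m),np.linalg.norm(d))
E
```

```text
med [ 433.9 -136. ] res px [0.1 0.1 0.1 0.1] area obs/model [(531, 684), (774, 887)]
large [ 621.2 -117.6] res px [0.  0.3 0.1 0.3] area obs/model [(1035, 1213), (1080, 1261)]
small [ 568.5 -284.3] res px [-0.2  0.6 -0.1  0.5] area obs/model [(346, 481), (406, 536)]
c1 [556.7   0. ] res px [-53.3  -8.5  56.3   0.3] area obs/model [(670, 795), (720, 850)]
c2 [539.2   0. ] res px [-98.9 -15.9 105.1   0.5] area obs/model [(659, 781), (738, 853)]
disc [524.7 264.3] res px [ 0.  -0.1  0.  -0.1] area obs/model [(522, 537), (602, 642)]
17.462539672851562 264.6743362137876 [521.74186707   0.        ] 3.141592653589793 1.6256332833394413
188.25013121074286 200.31176941132725 454.70865538885676 587.4944972451033
```

```bash
sed -i 's/\[600,0\],diff_step=1e-3/[600,100],x_scale=[1,1],diff_step=5e-3/' loc.py
python3 - <<'E'
from loc import *
S=pickle.load(open("scene.pkl","rb"));T=pickle.load(open("top.pkl","rb"))
L=lambda n,s,t,R,z0,z1,k="red":locate([(S,s),(T,t)],R,z0,z1,k,n)
m=L("med",(272,160),(381,297),28,64,82)
a_=L("c1",(385,230),(248,229),28,68,86)
b_=L("c2",(431,229),(201,238),28,68,86)
d=L("disc",(470,246),(164,255),27,4,4.01,"white")
print(np.linalg.norm(a_-b_),np.linalg.norm(d-b_),2*b_-a_,np.arctan2(*(b_-a_)[::-1]),np.arctan2(*(d-b_)[::-1]))
E
```

```text
med [ 433.9 -136. ] res px [0.1 0.1 0.1 0.1] area obs/model [(531, 684), (774, 887)]
c1 [558.9  98.1] res px [0.3 0.2 0.3 0.1] area obs/model [(670, 810), (720, 864)]
c2 [543.5 182.5] res px [0.5 0.  0.5 0. ] area obs/model [(659, 809), (738, 892)]
disc [524.7 264.3] res px [ 0.  -0.1  0.  -0.1] area obs/model [(522, 537), (602, 642)]
85.88314404919008 83.86380159918194 [527.98088218 267.01499611] 1.752005946399091 1.7964111938407399
```

Emit:
drive_tool(commands=[[85, [40, -40, 0], -0.12], [85, [70, -80, 0], -0.24], [85, [100, -110, 0], -0.36], [85, [130, -150, 0], -0.48], [85, [155, -190, 0], -0.6], [85, [175, -230, 0], -0.72], [85, [190, -270, 0], -0.84], [85, [205, -310, 0], -0.96]])

```text
clock: 0.77
eef_pos: [478.4, 308.7, 230.9]
eef_rot: [[-0.143, 0.99, -0.0], [0.99, 0.143, -0.0], [-0.0, -0.0, -1.0]]
force: [0.7, 0.4, -0.4]
finger_gap: 84.8
grip_force: 0.0
```

Crate pitch measures 84–86 mm (84 expected), so the numbers agree. Next I go above the jar.

Emit:
drive_tool(commands=[[85, [0, -40, 0], 0.05], [85, [0, -80, 0], 0.05], [85, [0, -120, 0], 0.05], [85, [0, -160, 0], 0.05], [85, [0, -200, 0], 0.05], [85, [-10, -240, 0], 0.05], [85, [-20, -280, 0], 0.05], [85, [-30, -320, 0], 0.05]])

```text
clock: 1.43
eef_pos: [446.7, -11.0, 231.0]
eef_rot: [[-0.199, 0.98, -0.0], [0.98, 0.199, 0.0], [0.0, -0.0, -1.0]]
force: [1.1, -0.7, -0.4]
finger_gap: 85.0
grip_force: 0.0
```

Emit:
drive_tool(commands=[[85, [-10, -30, 0], 0], [85, [-20, -60, 0], 0], [85, [-30, -88, 0], 0], [85, [-30, -88, -35], 0], [85, [-30, -88, -70], 0], [85, [-30, -88, -80], 0], [85, [-30, -88, -80], 0], [85, [-30, -88, -80], 0]])

```text
clock: 2.1
eef_pos: [417.8, -96.9, 151.8]
eef_rot: [[-0.199, 0.98, -0.001], [0.98, 0.199, -0.001], [-0.0, -0.001, -1.0]]
force: [0.5, 0.8, -0.1]
finger_gap: 85.1
grip_force: 0.0
```

Run:
```python
from cell import bot
import cv2
for n in("top",):
    c=bot.capture(n); cv2.imwrite(f"pics/{n}1.png",c["image"][:,:,::-1])
o=bot.get_obs(); print(o["clock"],o["eef_pos"],o["eef_rot"][:,1])
```

```text
2.15 [418.7593455  -96.91987277 152.65591028] [0.97990479 0.19946063 0.00143195]
```

View pics/top1.png

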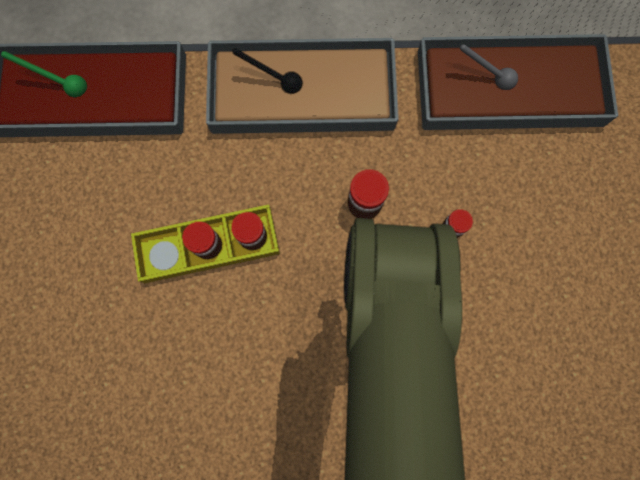

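The top view shows the arm occluding the medium jar; the other jars and the crate are untouched. The tool is 15 mm / 39 mm off the jar, so I correct at this height and then descend.

Emit:
drive_tool(commands=[[85, [8, -20, 0], 0], [85, [15, -39, 0], 0], [85, [15, -39, 0], 0], [85, [15, -39, 0], 0]])

```text
clock: 2.48
eef_pos: [434.2, -136.8, 153.1]
eef_rot: [[-0.197, 0.98, 0.003], [0.98, 0.197, -0.001], [-0.001, 0.003, -1.0]]
force: [1.3, -0.4, -0.6]
finger_gap: 84.9
grip_force: 0.0
```

Run:
```python
from cell import bot
import cv2
c=bot.capture("scene"); cv2.imwrite("pics/scene1.png",cv2.resize(c["image"][60:300,120:440,::-1],None,fx=2,fy=2))
o=bot.get_obs(); print(o["clock"],o["eef_pos"],o["eef_rot"][:,1])
```

```text
2.5333 [ 433.74976493 -135.80337032  152.65912048] [0.98004548 0.19876408 0.00192484]
```

View pics/scene1.png

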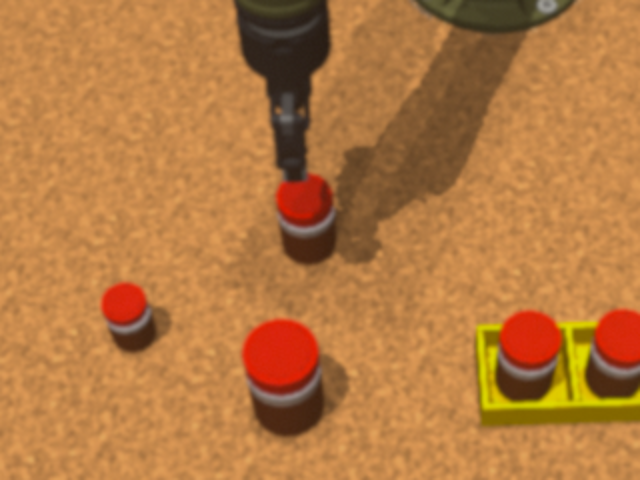

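The crop shows the hand centred over the medium jar (lid at about (305,195) in the crop), with both look-alikes clear. I descend.

Emit:
drive_tool(commands=[[85, [0, 0, -20], 0], [85, [0, 0, -40], 0], [85, [0, 0, -55], 0], [85, [0, 0, -70], 0], [85, [0, 0, -70], 0]])

```text
clock: 2.95
eef_pos: [431.0, -134.4, 79.5]
eef_rot: [[-0.201, 0.98, -0.004], [0.98, 0.201, 0.001], [0.002, -0.004, -1.0]]
force: [-1.1, -0.0, -0.2]
finger_gap: 84.8
grip_force: 0.0
```

Emit:
drive_tool(commands=[[85, [0, 0, -20], 0], [85, [0, 0, -40], 0], [85, [0, 0, -40], 0], [50, [0, 0, -40], 0], [50, [0, 0, -40], 0], [50, [0, 0, -40], 0], [50, [0, 0, -40], 0], [50, [0, 0, -40], 0]], grip_force=40)

```text
clock: 3.62
eef_pos: [434.1, -136.1, 43.1]
eef_rot: [[-0.199, 0.98, 0.003], [0.98, 0.199, 0.001], [-0.0, 0.003, -1.0]]
force: [-1.2, 1.0, 7.2]
finger_gap: 55.4
grip_force: 42.5
```

Emit:
drive_tool(commands=[[50, [0, 0, 0], 0], [50, [0, 0, 5], 0], [50, [0, 0, 15], 0], [50, [0, 0, 30], 0], [50, [0, 0, 50], 0], [50, [0, 0, 70], 0], [50, [0, 0, 90], 0], [50, [0, 0, 110], 0]], grip_force=60)

```text
clock: 4.28
eef_pos: [432.4, -136.4, 153.1]
eef_rot: [[-0.198, 0.98, 0.001], [0.98, 0.198, 0.0], [-0.0, 0.001, -1.0]]
force: [0.0, 0.9, -3.2]
finger_gap: 54.7
grip_force: 63.7
```

Emit:
drive_tool(commands=[[50, [0, 0, 15], 0], [50, [0, 0, 25], 0], [50, [5, 15, 25], 0], [50, [10, 35, 25], 0], [50, [15, 60, 25], 0], [50, [20, 85, 25], 0], [50, [26, 110, 25], 0], [50, [32, 135, 25], 0]])

```text
clock: 4.95
eef_pos: [464.4, -0.1, 176.5]
eef_rot: [[-0.198, 0.98, -0.0], [0.98, 0.198, -0.0], [0.0, -0.0, -1.0]]
force: [0.5, 0.4, -1.7]
finger_gap: 54.7
grip_force: 63.7
```

Run:
```python
from cell import bot
import cv2
c=bot.capture("scene"); cv2.imwrite("pics/scene2.png",cv2.resize(c["image"][60:300,220:540,::-1],None,fx=2,fy=2))
o=bot.get_obs(); print(o["clock"],o["eef_pos"],o["eef_rot"][:,1],o["finger_gap"],o["force"])
```

```text
5.0 [465.50372939   6.21688629 176.4521705 ] [0.97879223 0.20485121 0.001323  ] 54.711687690548366 [ 1.61659328  5.28551187 -1.1429424 ]
```

View pics/scene2.png

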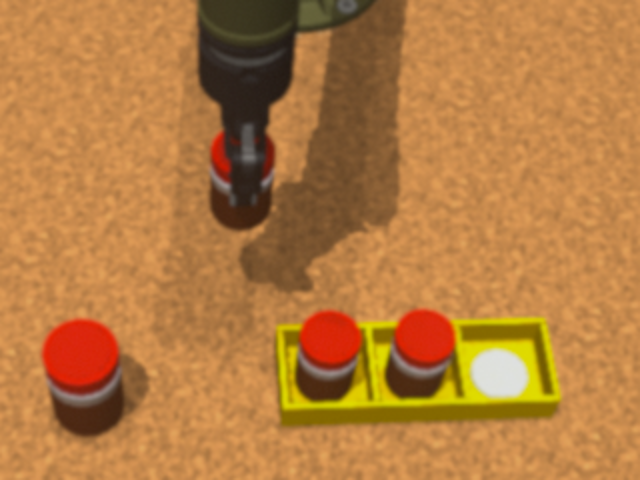

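The jar is held upright between the fingers (crop (242,180)), the crate and empty place (500,372) are clear. I move to above the place.

Emit:
drive_tool(commands=[[50, [6, 28, 0], 0], [50, [13, 58, 0], 0], [50, [20, 88, 0], 0], [50, [27, 118, 0], 0], [50, [34, 148, 0], 0], [50, [41, 178, 0], 0], [50, [48, 206, 0], 0], [50, [53, 230, 0], 0]])

```text
clock: 5.67
eef_pos: [517.6, 231.0, 176.2]
eef_rot: [[-0.2, 0.98, -0.0], [0.98, 0.2, -0.0], [-0.0, -0.0, -1.0]]
force: [0.6, 0.6, -1.9]
finger_gap: 54.7
grip_force: 63.9
```

Emit:
drive_tool(commands=[[50, [2, 10, 0], 0], [50, [5, 20, 0], 0], [50, [5, 20, 0], 0], [50, [5, 20, 0], 0], [50, [5, 20, 0], 0], [50, [5, 20, 0], 0]])

```text
clock: 6.17
eef_pos: [523.0, 247.0, 176.5]
eef_rot: [[-0.196, 0.981, 0.0], [0.981, 0.196, -0.001], [-0.001, -0.0, -1.0]]
force: [0.2, -0.6, -2.4]
finger_gap: 55.1
grip_force: 63.9
```

Emit:
drive_tool(commands=[[50, [2, 10, 0], 0], [50, [3, 18, 0], 0], [50, [3, 18, 0], 0], [50, [3, 18, -20], 0], [50, [3, 18, -40], 0], [50, [3, 18, -40], 0], [50, [3, 18, -40], 0]])

```text
clock: 6.75
eef_pos: [524.8, 266.7, 135.4]
eef_rot: [[-0.199, 0.98, -0.002], [0.98, 0.199, -0.002], [-0.001, -0.003, -1.0]]
force: [1.0, -0.8, -1.8]
finger_gap: 54.9
grip_force: 64.0
```

Run:
```python
from cell import bot
import cv2
c=bot.capture("scene"); cv2.imwrite("pics/scene3.png",cv2.resize(c["image"][130:310,320:560,::-1],None,fx=3,fy=3))
o=bot.get_obs(); print(o["clock"],o["eef_pos"],o["eef_rot"][:,1],o["finger_gap"],o["force"])
```

```text
6.8 [525.77580254 267.11572441 136.6874811 ] [ 9.80007942e-01  1.98958323e-01 -1.35142904e-04] 54.82683192727207 [ 0.07370326  0.7238292  -1.01102296]
```

View pics/scene3.png

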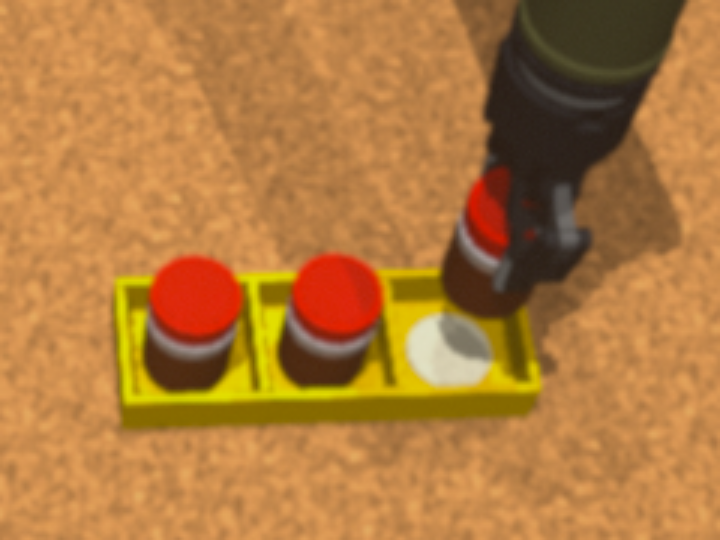

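The jar hangs over the empty place, with its bottom edge at crop (445–530, ~312). I check that against a projection of the expected pose.

Run:
```python
from loc import *
S=pickle.load(open("scene.pkl","rb"))
for z in (94,112,176):
    P=np.c_[525.8+28*np.cos(a),267+28*np.sin(a),0*a+z]; p=(proj(S,P)-[320,130])*3
    print(z,p.min(0).round(),p.max(0).round())
```

```text
94 [437. 238.] [530. 318.]
112 [443. 222.] [537. 303.]
176 [466. 160.] [566. 244.]
```

The projection agrees within about 2 mm, so I lower the jar.

Emit:
drive_tool(commands=[[50, [0, -1, -15], 0], [50, [0, -1, -30], 0], [50, [0, -1, -45], 0], [50, [0, -1, -58], 0], [50, [0, -1, -68], 0], [50, [0, -1, -75], 0], [50, [0, -1, -80], 0], [50, [0, -1, -80], 0]])

```text
clock: 7.47
eef_pos: [525.4, 265.8, 55.6]
eef_rot: [[-0.199, 0.98, -0.001], [0.98, 0.199, -0.001], [-0.001, -0.001, -1.0]]
force: [-0.0, -0.0, -1.4]
finger_gap: 54.7
grip_force: 64.0
```

Emit:
drive_tool(commands=[[50, [0, 0, -2], 0], [50, [0, 0, -4], 0], [50, [0, 0, -5], 0], [50, [0, 0, -6], 0], [50, [0, 0, -7], 0], [50, [0, 0, -7], 0]])

```text
clock: 7.97
eef_pos: [525.7, 265.9, 49.2]
eef_rot: [[-0.199, 0.98, -0.0], [0.98, 0.199, -0.0], [-0.0, -0.0, -1.0]]
force: [-0.4, 0.4, -2.2]
finger_gap: 54.8
grip_force: 64.0
```

Emit:
drive_tool(commands=[[50, [0, 0, -1], 0], [50, [0, 0, -1], 0], [50, [0, 0, -1], 0]])

```text
clock: 8.22
eef_pos: [525.7, 265.9, 48.4]
eef_rot: [[-0.199, 0.98, 0.0], [0.98, 0.199, 0.0], [-0.0, 0.0, -1.0]]
force: [-0.4, 1.0, -2.5]
finger_gap: 54.7
grip_force: 64.0
```

Emit:
drive_tool(commands=[[50, [0, 0, -1], 0], [50, [0, 0, -1], 0], [50, [0, 0, -2], 0], [50, [0, 0, -2], 0], [50, [0, 0, -2], 0]])

```text
clock: 8.63
eef_pos: [525.8, 266.0, 47.2]
eef_rot: [[-0.199, 0.98, 0.0], [0.98, 0.199, 0.0], [0.0, 0.0, -1.0]]
force: [-2.0, -2.5, 6.0]
finger_gap: 54.4
grip_force: 64.8
```

The force went from -2.5 to +6 N, so the jar is on the floor. I open and retract straight up.

Emit:
drive_tool(commands=[[60, [0, 0, 0], 0], [60, [0, 0, 0], 0], [70, [0, 0, 0], 0], [85, [0, 0, 0], 0], [85, [0, 0, 0], 0], [85, [0, 0, 0], 0], [85, [0, 0, 0], 0]], grip_force=20)

```text
clock: 9.22
eef_pos: [525.8, 265.9, 46.3]
eef_rot: [[-0.199, 0.98, 0.0], [0.98, 0.199, -0.0], [-0.0, 0.0, -1.0]]
force: [-0.3, -0.2, -0.9]
finger_gap: 85.1
grip_force: 0.0
```

Emit:
drive_tool(commands=[[85, [0, 0, 8], 0], [85, [0, 0, 20], 0], [85, [0, 0, 35], 0], [85, [0, 0, 55], 0], [85, [0, 0, 80], 0], [85, [0, 0, 110], 0], [85, [0, 0, 140], 0], [85, [0, 0, 170], 0]])

```text
clock: 9.88
eef_pos: [525.8, 265.7, 219.3]
eef_rot: [[-0.198, 0.98, 0.001], [0.98, 0.198, 0.001], [0.001, 0.002, -1.0]]
force: [0.4, 0.4, 0.5]
finger_gap: 84.7
grip_force: 0.0
```

Emit:
drive_tool(commands=[[85, [-20, 30, 0], 0], [85, [-40, 60, 0], 0], [85, [-50, 90, 0], 0], [85, [-60, 120, 0], 0], [85, [-80, 150, 0], 0], [85, [-100, 180, 0], 0], [85, [-100, 180, 0], 0], [85, [-100, 180, 0], 0]])

```text
clock: 10.55
eef_pos: [423.4, 448.7, 217.4]
eef_rot: [[-0.204, 0.979, 0.0], [0.979, 0.204, 0.001], [0.001, 0.0, -1.0]]
force: [0.7, -0.1, 0.1]
finger_gap: 85.0
grip_force: 0.0
```

Run:
```python
from cell import bot
from loc import *
S=bot.capture("scene");T=bot.capture("top"); cv2.imwrite("pics/scene4.png",S["image"][:,:,::-1])
L=lambda n,s,t,R,z0,z1:locate([(S,s),(T,t)],R,z0,z1,"red",n)
p=proj(S,np.array([[526.,266,82]]))[0];q=proj(T,np.array([[526.,266,82]]))[0]
L("placed",p,q,28,68,86); L("c2",(431,229),(201,238),28,68,86)
L("large",(261,237),(369,188),34,86,104); L("small",(182,212),(459,221),22,44,62)
print(bot.get_obs()["clock"],bot.get_obs()["eef_pos"])
```

```text
placed [527.3 268. ] res px [0.6 0.  0.5 0. ] area obs/model [(657, 806), (742, 927)]
c2 [543.4 182.6] res px [0.5 0.1 0.5 0.1] area obs/model [(665, 809), (740, 892)]
large [ 621.3 -117.6] res px [0.  0.3 0.1 0.2] area obs/model [(1038, 1213), (1078, 1261)]
small [ 568.4 -284.4] res px [-0.2  0.6 -0.1  0.5] area obs/model [(346, 481), (404, 536)]
10.65 [426.49171829 445.30485364 217.36259963]
```

View pics/scene4.png

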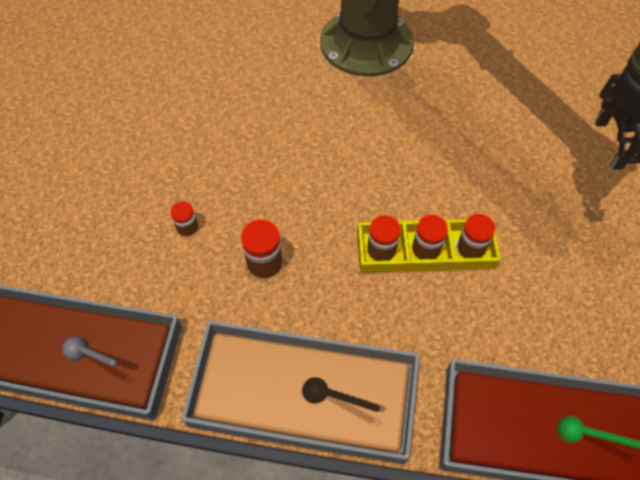

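The picture shows the jar upright in the end place (lid at (479,229)), and the large and small jars unmoved. The arm is clear, so I hand in.

```bash
python3 -c "
from cell import bot
print(bot.close_job())"
```

```text
the job is handed in; nothing more can be done
None
```

The medium jar is standing upright in the crate's empty place, about 5 mm from its centre by my camera measurement. The small and large jars did not move, the arm is clear, and I handed the job in at about 10.7 s on the robot's clock; no verdict was returned.

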